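Screw the easy-grip lid onto the leaning drink bottle

ROBOT

A 6-joint arm with a two-finger parallel gripper is mounted at the origin on a cart in front of the work surface, level with it; the furniture and walls round the work are solid. World frame = base frame: x ahead of the robot, y to its left, z up, the work surface at z = 0. Lengths are in mm, angles in degrees, forces in N, time in s.
With the tool pointing down it reaches from about 350 to 850 mm from the base axis. Payload 8.1 kg.
Tool frame: the origin (TCP) lies at the very end of the fingers, on their centre line; the grasp point (between the pads) lies r.tcp_to_grasp behind it (r.tcp_to_grasp is the distance from the TCP to the grasp point, in mm); z points along the fingers, y is the line along which they close (so a half turn about z gives the same grasp; the last joint's range is limited). The gripper opens to 85 mm and grips with 20 to 120 N. Pads are 22 mm wide; open, the fingers measure 114 mm over their backs; the gripper's body (76 mm by 85 mm) begins 54 mm behind the grasp point. The pads swing forward as they close: fully open they stand 13 mm farther back than shut.
Start: joints at [69.763, 7.471, 85.268, -0, 87.261, -4.893], TCP at [158.744, 578.624, 231.292] pointing down, gripper open.
Joint ranges: [-169.43, 169.43], [-51.17, 129.36], [1.28, 143.12], [-76.62, 256.62], [0, 156.53], [-152.29, 152.29]. Speed limits (degrees/s): [136.94, 136.94, 159.86, 180, 180, 180].

INTERFACE

Orientations are given as [roll, pitch, yaw] about the fixed x, y, z axes, in that order (R = Rz(yaw) Ry(pitch) Rx(roll)).
In Python, from bench import sense, viewer, order, r gives the robot as it stands.
- The arm moves only by the tool carry_out, never from a script. Its argument "increments" is one flat list of numbers, 7 for each row, row after row: the shift along the tool's x, y, z as a fraction of full scale, then the turn, a rotation vector about the tool's x, y, z as a fraction of full scale, then the opening, from -1 (shut) to 1 (fully open). A call has exactly 10 rows; each row is the pose to reach, as a shift and turn from the pose commanded when the call began, along the tool's axes at that moment, turning the shorter way round; what a row does not reach only later rows make up. Full scale, the value 1, is 400 mm for a shift and 2 pi rad for a turn. A row lasts 1/8 s, in which the tool goes at most 62.5 mm and 10.7 degrees, less where a joint would pass 70% of its speed; a pose out of reach is approached as far as the arm can. A call with a number of a shift or a turn outside -1 to 1 is refused whole. A call with a gripper value outside its range is refused whole. The fingers move at their own pace and stop on an object; "force" is the grip in N (left out, the last holds). Time passes only in rows, so rows that repeat a pose let the fingers close, or fill a call up. It gives the time, the measured TCP pose, the force, the opening and the grip force at its end, in the units of the state.
- sense(): the state, without advancing time (a new reading comes with each control period).
- viewer.snapshot(name): name is "side" or "top" or "wrist"; returns the picture (480x640x3 uint8, red, green, blue); there is no depth.
- viewer.get_calibration(name): a dict with "fx", "fy", "cx", "cy" (pixels), "R" (3x3) and "t" (3): a world point X has camera coordinates R X + t. Camera axes: x right, y down, z forward; pixel columns grow to the right and rows downward; lengths in mm; the calibration is good to about 2 mm. A picture is of the moment at which its call begins: read the wrist's pose just before it. get_calibration takes no time and is no camera call; for the wrist camera it gives the pose at the moment of the call.
- order.hand_in(): hands the job in; it is judged then, once.
The state is a dict: "time": time; "joint_pos": joint angles; "qd": joint speeds; "joint_efforts": joint torques, N m; "tool_pos": TCP position; "tcp_rot": TCP orientation; "ft_force": force on the tool from outside, world axes, zero at the start; "wrist_torque": the same for the moment, N m; "finger_gap": finger opening in mm; "grip_force": force on a finger pad.
Only numpy, scipy, OpenCV 4.12 (cv2) and the standard library are available. Lean on these libraries where they do the work, as an engineer would, in place of code of your own. Each camera call takes 0.05 s, during which the arm holds its last target. There are 200 camera calls.

TASK

Pick up the screw lid and set it level on the mouth of the drink bottle that leans in its stand, then screw it clockwise fully home (if it will not catch, turn it back until it drops into the thread first) and let go. Leave the mug, the dose cup and the blister pack where they are.

Things in the scene. Friction and masses are not known exactly. Their poses are not given: they have to be found in the camera images.
- mouth (a point): Centre of the mouth of the white bottle leaning 30 degrees in the stand; on its axis, 168 mm over the table, 0.5 mm outside the hard rim. z: along the axis, outward; x, y are fixed to the stand and tell nothing of where the thread starts. Neck 38 mm across, tapered to 33 at the rim; thread 55, body 66. A springy seal, 32 mm across, stands 3 mm proud and resists the lid's last 3 mm with up to 5 N.
- stand: Grey stand that holds the bottle, base 150 x 130 x 12 mm, origin at the centre of its underside. Leans towards its -x; the mouth is at (-27.5, 0, 168) mm in its frame. Stand and bottle neither move nor turn when worked on.
- ledge (a point): Point on the bottle's axis 11.3 mm under the mouth, level with the thread's upper ledges. Three right-hand threads (clockwise from outside closes), 120 degrees apart, at an unknown angle. Each: a level ledge 75 degrees long, at its clockwise end a rib 7 degrees wide and 3.3 mm higher that stops a lug above and under the thread, then a 38 degree gap. Axes as the mouth's.
- home (a point): Point on the axis 23.7 mm under the mouth, axes as there: the lid's origin when home, held by the thread. With lugs on the ledges the lid is 11.6 mm higher (on ribs 14.9) and cannot be tightened: turned back (anticlockwise) 0 to 120 degrees it drops into the gaps to 3.3 mm above home; then clockwise, up to 38 degrees free, then sinking 5 mm per 75 degrees to the ribs.
- lid: White screw lid, 69 mm across, 27 high, hollow (60 across, 24 deep), 150 g, open side down. On top a grip bar 46 mm long (lid x), 12 thick (lid y), 23 high: 50 overall. Inside three lugs, radius 2.2 mm, 3 mm above the lower edge, at 0, 120, 240 degrees from x, inner ends 21.5 mm from the axis: 2.5 mm play on the neck. Origin: centre of lower edge; z up. Grip with 40 N.
- mug_near: White mug with ear handle, 120 x 154 x 103 mm, a bystander; origin in the underside.
- dose_cup: Small clear medicine cup, 40 mm across, 42 mm high, a bystander between the lid and the stand; origin: centre of the underside.
- blister_silver: Silver blister pack, 45 x 103 x 11 mm, lying flat, a bystander; origin in the middle of the underside.
Mind the look-alikes: they are no part of the job. Of the things like the lid, leave any that is black or turquoise; of the rest the larger one is meant.

How it is judged:
By the outcome, as a careful person would: the job done as asked, in the order asked, and still so for the second after the job is handed in, with the robot touching nothing.
It also fails if it takes over 70 s, if anything falls off the work surface, if the arm or the gripper's body presses on something with over 40 N, if the wrist force passes 120 N, or if a joint passes its speed limit or range.

## Working session

There is one attempt and no reset: what is moved stays moved. The work goes in short steps, Python scripts to look and compute and a tool call to move; the robot and the scene stay as the last step left them, time stands still between calls to the robot, and variables do not carry over. Pictures are saved under pics/ and viewed, at most 10 in all, crops included, and the job is handed in when it is done.

Besides the shell and the picture viewer there is one more tool, called by a JSON object that holds its "op" and its "data". carry_out: Moves the arm, as the interface text tells. Its arguments: {"type":"object","properties":{"increments":{"type":"array"},"force":{"type":"number"}},"required":["increments"]}

```bash
mkdir -p pics; ls
python3 - <<'E'
from bench import sense, viewer, order, r
import cv2,numpy as np
s=sense();print(s); print(r.tcp_to_grasp)
a=[]
for n in("side","top","wrist"):
    im=viewer.snapshot(n)[:,:,::-1];cv2.imwrite(f"pics/{n}0.png",im)
    c=viewer.get_calibration(n);print(n,{k:np.round(v,3).tolist() for k,v in c.items()})
E
```

```text
pics
{'time': 0.0, 'joint_pos': array([ 6.97622221e+01,  7.51621602e+00,  8.53309361e+01, -1.76105585e-04,
        8.72602161e+01, -4.89422603e+00]), 'qd': array([ 0.01732903,  0.03734785,  0.063165  , -0.01970053,  0.02498725,
       -0.00238428]), 'joint_efforts': array([ 8.52688117e-04, -5.69406223e+01, -5.00544047e+01, -2.89044856e-04,
        1.47302588e-02, -2.35202185e-05]), 'tool_pos': array([158.56223487, 578.09343362, 230.21699243]), 'tcp_rot': array([-1.79893008e+02, -8.98502978e-03,  1.64656448e+02]), 'ft_force': array([-0.88225699, -0.55570767,  0.6468891 ]), 'wrist_torque': array([ 0.024451  ,  0.01548607, -0.02046631]), 'grip_force': 0.0, 'finger_gap': 85.79566998087735}
18.700000000000003
side {'fx': 494.751, 'fy': 494.751, 'cx': 318.516, 'cy': 242.463, 'R': [[0.881, -0.472, -0.015], [-0.295, -0.526, -0.798], [0.369, 0.708, -0.603]], 't': [-475.966, 285.448, 916.248]}
top {'fx': 460.85, 'fy': 460.85, 'cx': 320.07, 'cy': 245.081, 'R': [[0.005, -1.0, 0.019], [-0.993, -0.007, -0.115], [0.115, -0.018, -0.993]], 't': [16.208, 590.829, 924.085]}
wrist {'fx': 426.624, 'fy': 426.624, 'cx': 318.979, 'cy': 242.448, 'R': [[0.264, 0.964, 0.0], [0.913, -0.25, 0.323], [0.312, -0.085, -0.946]], 't': [-601.244, -42.391, 378.876]}
```

View pics/side0.png

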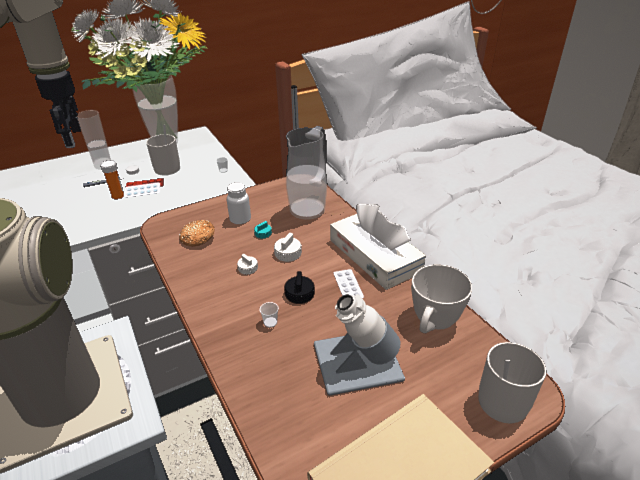

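View pics/top0.png

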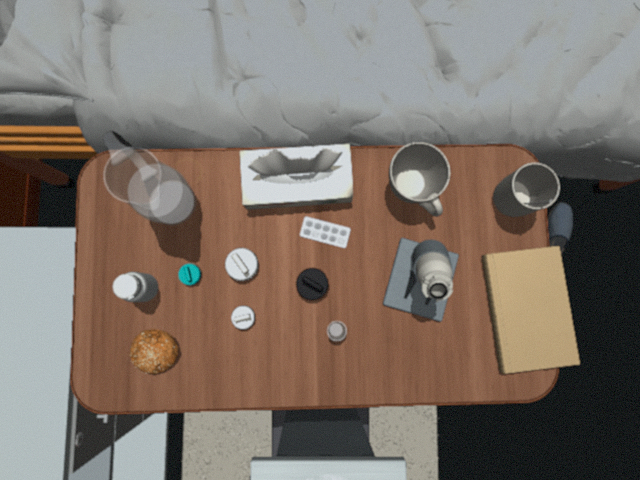

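The side view shows the larger white lid at (288,247), the smaller white one at (247,263) and the bottle mouth at (347,302). In the top view the larger lid is at (241,264), the mouth at (437,289), and the stand base spans about (385-460, 238-320). Next I'll enlarge these areas.

Run:
```python
import cv2,numpy as np
s=cv2.imread("pics/side0.png");t=cv2.imread("pics/top0.png")
def c(im,x,y,w,h,W=400,H=300): return cv2.resize(im[y:y+h,x:x+w],(W,H),interpolation=cv2.INTER_CUBIC)
m=np.vstack([np.hstack([c(s,260,225,60,45),c(t,210,240,60,45)]),np.hstack([c(s,300,285,120,90)[...],c(t,375,232,120,90)])])
cv2.imwrite("pics/m0.png",m)
```

```text
(no output)
```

View pics/m0.png

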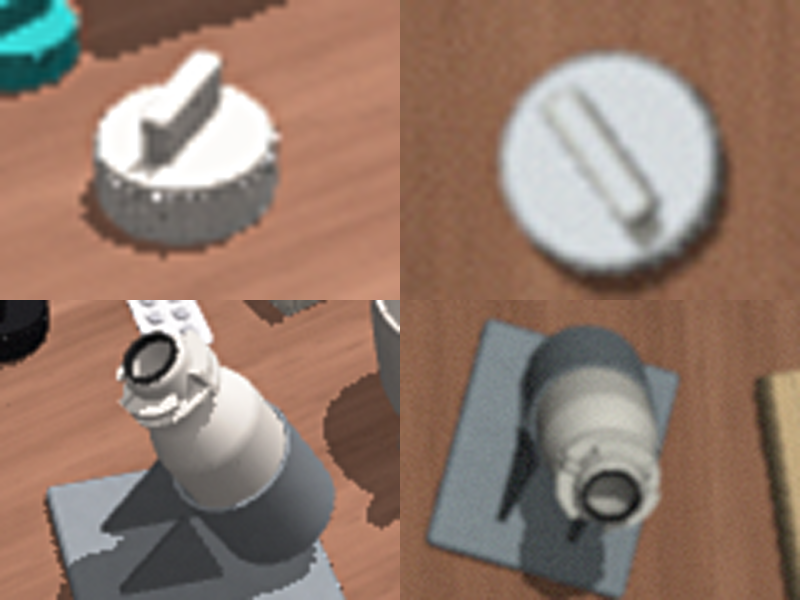

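```bash
cat > h.py <<'E'
from bench import sense, viewer, order, r
import cv2,numpy as np
from scipy.spatial.transform import Rotation as Ro
C={n:viewer.get_calibration(n) for n in("side","top")}
def P(c): return np.array([[c["fx"],0,c["cx"]],[0,c["fy"],c["cy"]],[0,0,1]])@np.c_[np.array(c["R"]),np.array(c["t"])]
def px(c,X):
    X=np.atleast_2d(X);v=np.c_[X,np.ones(len(X))]@P(c).T;return v[:,:2]/v[:,2:]
def tri(c1,p1,c2,p2):
    X=cv2.triangulatePoints(P(c1),P(c2),np.array(p1,float),np.array(p2,float)).ravel();X=X[:3]/X[3]
    return X,np.r_[px(c1,X)[0]-p1,px(c2,X)[0]-p2]
def plane(c,p,z):
    R=np.array(c["R"]);o=-R.T@np.array(c["t"]);d=R.T@np.array([(p[0]-c["cx"])/c["fx"],(p[1]-c["cy"])/c["fy"],1])
    return o+d*(z-o[2])/d[2]
E
cat > a.py <<'E'
from h import *
def cr(x,y,s,u,v): return np.array([x+(u+.5)/s-.5,y+(v+.5)/s-.5])
L=20/3
f=lambda *a:print(a[0],*[np.round(q,1) for q in tri(C["side"],a[1],C["top"],a[2])])
f("lidtop",cr(260,225,L,186,136),cr(210,240,L,209,157))
f("bar",cr(260,225,L,183,92),cr(210,240,L,201,152))
f("mouth",cr(300,285,L/2,153,58),cr(375,232,L/2,211,195))
print("bar dir",[np.round(plane(C["top"],cr(210,240,L,*q),50),1) for q in((143,97),(172,88),(260,198),(230,222))])
print("bar side",[np.round(plane(C["side"],cr(260,225,L,*q),50),1) for q in((143,122),(222,65),(197,50))])
S=np.array([plane(C["top"],cr(375,232,L/2,*q),12) for q in((87,20),(279,76),(218,298),(28,241))]);print(S.round(1),S.mean(0))
print([np.linalg.norm(S[i]-S[i-1]).round(1) for i in range(4)],[np.degrees(np.arctan2(*(b-a)[1::-1])) for a,b in((S[3],S[0]),(S[2],S[1]))],[np.degrees(np.arctan2(*(b-a)[1::-1])) for a,b in((S[1],S[0]),(S[2],S[3]))])
E
python3 a.py
```

```text
lidtop [552.1 184.7  24.1] [ 0.3 -0.  -0.2  0.4]
bar [551.9 184.   45.1] [ 0.3 -0.  -0.2  0.4]
mouth [ 496.2 -187.5  167.1] [ 0. -0. -0.  0.]
bar dir [array([569.1, 200.9,  50. ]), array([571.9, 192.2,  50. ]), array([538.5, 164.6,  50. ]), array([531.2, 173.6,  50. ])]
bar side [array([528. , 168.8,  50. ]), array([568.4, 186.4,  50. ]), array([564.4, 199.6,  50. ])]
[[ 610.5 -153.    12. ]
 [ 575.2 -275.8   12. ]
 [ 434.7 -233.    12. ]
 [ 469.7 -113.5   12. ]] [ 522.52735838 -193.82537192   12.        ]
[np.float64(146.2), np.float64(127.7), np.float64(146.9), np.float64(124.5)] [np.float64(-15.652695879543128), np.float64(-16.919228957265293)] [np.float64(73.99046639539901), np.float64(73.67060828900213)]
```

The measurements agree with each other: the stand's predicted mouth matches the triangulated one, and heights read about 4 mm low. I'll move above the lid with the bar across the tool's closing line, then refine with the wrist camera.

```bash
cat >> h.py <<'E'
def pose(): s=sense();return s["tool_pos"],Ro.from_euler("xyz",s["tcp_rot"],degrees=True)
def down(yaz): return Ro.from_euler("xyz",[180,0,yaz+90],degrees=True)   # tool y azimuth
def go(X,R):
    p,q=pose();d=q.inv().apply(np.array(X)-p);w=(q.inv()*R).as_rotvec()
    print("shift mm",d.round(1),"turn deg",np.degrees(w).round(1),"->",np.r_[d/400,w/2/np.pi].round(4))
E
python3 -c "
from h import *
go([540,190,215],down(-52.5))
c=viewer.get_calibration('wrist');p,q=pose();R=np.array(c['R']);print(q.inv().apply(-R.T@c['t']-p),q.inv().apply(R))"
```

```text
shift mm [-470.5 -273.4   15.8] turn deg [-1.000e-01  1.000e-01  1.272e+02] -> [-1.1763e+00 -6.8350e-01  3.9400e-02 -2.0000e-04  3.0000e-04  3.5320e-01]
[  82.50223144    1.25789418 -142.09250647] [[ 4.08993219e-04  9.99997974e-01 -1.97091036e-03]
 [-9.46309207e-01 -2.50088411e-04 -3.23262776e-01]
 [-3.23262614e-01  1.99730290e-03  9.46307188e-01]]
```

{"op": "carry_out", "data": {"increments": [-0.15, -0.1, 0.01, 0, 0, 0.03, 0, -0.3, -0.18, 0.01, 0, 0, 0.06, 0, -0.45, -0.27, 0.02, 0, 0, 0.09, 0, -0.6, -0.36, 0.02, 0, 0, 0.12, 0, -0.75, -0.45, 0.03, 0, 0, 0.15, 0, -0.85, -0.5, 0.03, 0, 0, 0.18, 0, -0.95, -0.56, 0.03, 0, 0, 0.21, 0, -0.98, -0.6, 0.03, 0, 0, 0.24, 0, -0.98, -0.62, 0.03, 0, 0, 0.265, 0, -0.98, -0.62, 0.03, 0, 0, 0.265, 0], "force": 40}}

```text
time: 1.4
tool_pos: [471.1, 235.1, 219.0]
tcp_rot: [-180.0, 0.0, 69.2]
ft_force: [-0.1, 0.6, 0.3]
finger_gap: 42.4
grip_force: 0.0
```

```bash
python3 -c "
from h import *
print(pose()[0],sense()['finger_gap'],sense()['joint_pos'].round(1));go([552,184,190],down(-52.5))"
```

```text
[471.13165561 235.07436547 218.9565381 ] 42.38923772688072 [20.9 -3.6 97.9  0.  85.8 41.7]
shift mm [-19.1  93.7  28.9] turn deg [-0.   0.  31.7] -> [-4.770e-02  2.343e-01  7.230e-02 -1.000e-04  1.000e-04  8.820e-02]
```

{"op": "carry_out", "data": {"increments": [-0.02, 0.1, 0.03, 0, 0, 0.03, 0, -0.04, 0.2, 0.06, 0, 0, 0.06, 0, -0.048, 0.234, 0.072, 0, 0, 0.088, 0, -0.048, 0.234, 0.072, 0, 0, 0.088, 0, -0.048, 0.234, 0.072, 0, 0, 0.088, 0, -0.048, 0.234, 0.072, 0, 0, 0.088, 0, -0.048, 0.234, 0.072, 0, 0, 0.088, 0, -0.048, 0.234, 0.072, 0, 0, 0.088, 0, -0.048, 0.234, 0.072, 0, 0, 0.088, 0, -0.048, 0.234, 0.072, 0, 0, 0.088, 0]}}

```text
time: 2.65
tool_pos: [551.9, 184.6, 190.5]
tcp_rot: [180.0, -0.0, 37.6]
ft_force: [1.0, -0.1, 0.2]
finger_gap: 43.0
grip_force: 0.0
```

```bash
python3 -c "
from h import *
import pickle
c=viewer.get_calibration('wrist');im=viewer.snapshot('wrist')[:,:,::-1];pickle.dump(c,open('w1.pkl','wb'))
print(pose()[0],sense()['tcp_rot'])
p=px(c,[[552,184,27],[552,184,50]]);print(p)
cv2.imwrite('pics/w1.png',im)"
```

```text
[551.885926   184.58811339 190.47584059] [1.79999483e+02 2.61702218e-03 3.75781315e+01]
[[320.2803718  218.64071301]
 [320.36560427 227.54140116]]
```

View pics/w1.png

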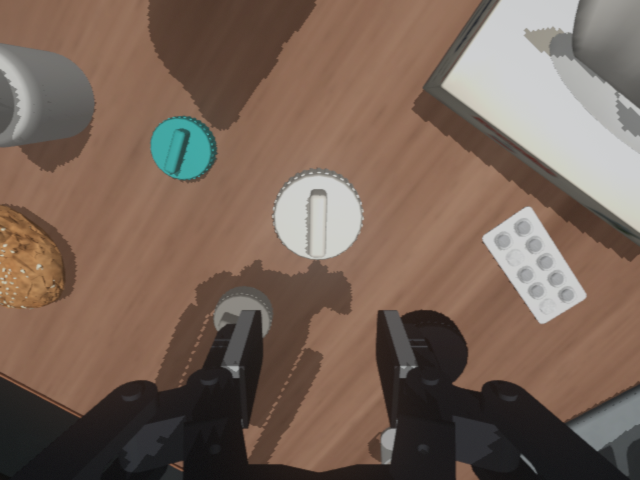

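The wrist view shows the larger lid's top disc centred at (318,216), bar centre (317.5,224) and bar aligned with the fingers. That is about 2 px off the prediction. I'll lower for a second view.

{"op": "carry_out", "data": {"increments": [0, 0, 0.05, 0, 0, 0, 0, 0, 0, 0.1, 0, 0, 0, 0, 0, 0, 0.15, 0, 0, 0, 0, 0, 0, 0.19, 0, 0, 0, 0, 0, 0, 0.19, 0, 0, 0, 0, 0, 0, 0.19, 0, 0, 0, 0, 0, 0, 0.19, 0, 0, 0, 0, 0, 0, 0.19, 0, 0, 0, 0, 0, 0, 0.19, 0, 0, 0, 0, 0, 0, 0.19, 0, 0, 0, 0]}}

```text
time: 3.95
tool_pos: [551.9, 184.6, 114.6]
tcp_rot: [180.0, -0.0, 37.6]
ft_force: [-1.1, -0.4, 0.9]
finger_gap: 42.6
grip_force: 0.0
```

```bash
python3 -c "
from h import *
import pickle
c=viewer.get_calibration('wrist');im=viewer.snapshot('wrist')[:,:,::-1];pickle.dump(c,open('w2.pkl','wb'))
print(pose()[0],sense()['tcp_rot'])
p=px(c,[[552,184,27],[552,184,50]]);print(p)
cv2.imwrite('pics/w2f.png',im)
a=cv2.resize(cv2.imread('pics/w1.png')[160:280,260:380],(400,400),interpolation=2)
b=cv2.resize(im[160:360,220:420],(400,400),interpolation=2)
cv2.imwrite('pics/w2.png',np.hstack([a,b]))"
```

```text
[551.90631305 184.6445349  114.57420805] [ 1.79997251e+02 -4.55083032e-03  3.75775611e+01]
[[320.55986611 254.16388638]
 [320.7041202  269.39529318]]
```

View pics/w2.png

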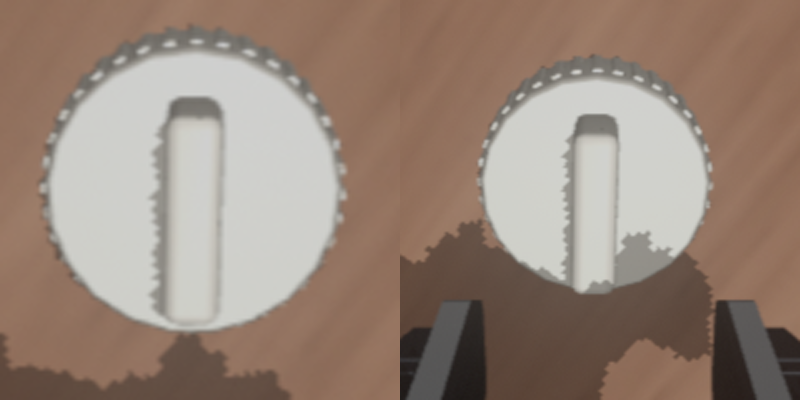

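```bash
python3 -c "
from h import *
import pickle
a=pickle.load(open('w1.pkl','rb'));b=pickle.load(open('w2.pkl','rb'))
p,q=pose()
for n,u,v,z in (('bar',(317.7,225.7),(317.6,266.6),50),('disc',(317.8,216.4),(318.3,251.8),27)):
    X,e=tri(a,u,b,v);print(n,X.round(1),e.round(1),'tool',q.inv().apply(X-p).round(1),'at z',plane(a,u,z).round(1),plane(b,v,z).round(1), q.inv().apply(plane(b,v,z)-p).round(1))
"
```

```text
bar [551.5 185.8  47.7] [ 0.2  0.  -0.2 -0. ] tool [ 0.3 -1.2 66.9] at z [551.9 186.3  50. ] [552.3 186.2  50. ] [ 1.2 -1.1 64.6]
disc [553.1 186.8  30.2] [ 0.4 -0.  -0.5  0. ] tool [ 2.3 -1.  84.4] at z [552.2 186.5  27. ] [552.4 185.9  27. ] [ 1.1 -0.7 87.6]
```

Heights agree (47.7 and 30.2, against 50 and 27). The lid centre is about (552.3,186.2), so the fingers go down to TCP z of about 30 and close.

{"op": "carry_out", "data": {"increments": [0.003, -0.0025, 0.05, 0, 0, 0, 0, 0.003, -0.0025, 0.1, 0, 0, 0, 0, 0.003, -0.0025, 0.15, 0, 0, 0, 0, 0.003, -0.0025, 0.19, 0, 0, 0, 0, 0.003, -0.0025, 0.205, 0, 0, 0, 0, 0.003, -0.0025, 0.21, 0, 0, 0, 0, 0.003, -0.0025, 0.21, 0, 0, 0, 0, 0.003, -0.0025, 0.21, 0, 0, 0, -1, 0.003, -0.0025, 0.21, 0, 0, 0, -1, 0.003, -0.0025, 0.21, 0, 0, 0, -1], "force": 40}}

```text
time: 5.25
tool_pos: [552.9, 186.3, 31.3]
tcp_rot: [180.0, -0.1, 37.6]
ft_force: [-0.0, 0.4, 5.4]
finger_gap: 11.3
grip_force: 39.9
```

{"op": "carry_out", "data": {"increments": [0, 0, 0, 0, 0, 0, -1, 0, 0, 0, 0, 0, 0, -1, 0, 0, 0, 0, 0, 0, -1, 0, 0, 0, 0, 0, 0, -1, 0, 0, 0, 0, 0, 0, -1, 0, 0, -0.02, 0, 0, 0, -1, 0, 0, -0.06, 0, 0, 0, -1, 0, 0, -0.1, 0, 0, 0, -1, 0, 0, -0.1, 0, 0, 0, -1, 0, 0, -0.1, 0, 0, 0, -1]}}

```text
time: 6.5
tool_pos: [552.2, 186.2, 70.6]
tcp_rot: [180.0, -0.0, 37.6]
ft_force: [-0.7, -0.3, -1.4]
finger_gap: 11.4
grip_force: 39.2
```

```bash
cat >> h.py <<'E'
psi=-16.2
def geom(psi=psi):
    u=np.array([np.cos(np.radians(psi)),np.sin(np.radians(psi)),0]);a=-.5*u+np.array([0,0,3**.5/2]);return u,a
def tilt(spin=0,psi=psi,t=30):  # spin>0 clockwise from outside
    u,a=geom(psi);return Ro.from_rotvec(np.cross([0,0,-1],u)*np.radians(t))*down(psi)*Ro.from_euler('z',spin,degrees=True)
M=np.array([495.7,-186.5,168])
E
python3 -c "
from h import *
u,a=geom();R=tilt();print(R.apply([[0,0,1],[1,0,0],[0,1,0]]).round(2),a)
X=M+R.apply([-38,0,-130]);print(X);go(X,R)
p,q=pose();go(p+[0,0,200],q);"
```

```text
[[ 0.48 -0.14 -0.87]
 [ 0.28  0.96  0.  ]
 [ 0.83 -0.24  0.5 ]] [-0.48014684  0.13949555  0.8660254 ]
[ 422.6792484  -204.85673816  280.58330249]
shift mm [-341.1  230.9 -210.1] turn deg [-29.    9.5 -35.4] -> [-0.8527  0.5773 -0.5252 -0.0805  0.0263 -0.0983]
shift mm [   0.    0. -200.] turn deg [0. 0. 0.] -> [ 1.e-04  1.e-04 -5.e-01  0.e+00  0.e+00  0.e+00]
```

{"op": "carry_out", "data": {"increments": [0, 0, -0.12, 0, 0, 0, -1, 0, 0, -0.26, 0, 0, 0, -1, 0, 0, -0.4, 0, 0, 0, -1, -0.08, 0.05, -0.52, 0, 0, 0, -1, -0.2, 0.13, -0.525, -0.01, 0, -0.01, -1, -0.32, 0.21, -0.525, -0.025, 0.005, -0.03, -1, -0.44, 0.3, -0.525, -0.04, 0.012, -0.05, -1, -0.56, 0.38, -0.525, -0.055, 0.018, -0.07, -1, -0.68, 0.46, -0.525, -0.07, 0.023, -0.085, -1, -0.76, 0.52, -0.525, -0.08, 0.026, -0.098, -1]}}

```text
time: 7.75
tool_pos: [438.3, -160.9, 279.5]
tcp_rot: [150.5, -0.1, 73.4]
ft_force: [0.2, 0.1, -1.0]
finger_gap: 10.9
grip_force: 39.3
```

```bash
python3 -c "
from h import *
R=tilt();go(M+R.apply([-38,0,-130]),R)
print(sense()['joint_pos'].round(1),sense()['finger_gap'])"
```

```text
shift mm [-46.6  -1.6  -2.2] turn deg [-0.5  0.1 -0.4] -> [-0.1164 -0.004  -0.0055 -0.0014  0.0003 -0.0011]
[-32.7 -47.6 128.1   8.4  71.1 -16.8] 10.916534934013745
```

{"op": "carry_out", "data": {"increments": [-0.06, -0.002, -0.002, 0, 0, 0, -1, -0.11, -0.004, 0, -0.0014, 0, -0.001, -1, -0.116, -0.004, 0, -0.0014, 0, -0.001, -1, -0.116, -0.004, 0, -0.0014, 0, -0.001, -1, -0.116, -0.004, 0, -0.0014, 0, -0.001, -1, -0.116, -0.004, 0, -0.0014, 0, -0.001, -1, -0.116, -0.004, 0, -0.0014, 0, -0.001, -1, -0.116, -0.004, 0, -0.0014, 0, -0.001, -1, -0.116, -0.004, 0, -0.0014, 0, -0.001, -1, -0.116, -0.004, 0, -0.0014, 0, -0.001, -1]}}

```text
time: 9.0
tool_pos: [424.6, -203.9, 279.4]
tcp_rot: [150.2, -0.0, 73.5]
ft_force: [-0.1, -0.3, -1.3]
finger_gap: 11.7
grip_force: 39.3
```

```bash
python3 -c "
from h import *
import pickle
c=viewer.get_calibration('wrist');im=viewer.snapshot('wrist')[:,:,::-1];pickle.dump(c,open('w3.pkl','wb'))
u,a=geom();print(pose()[0],sense()['joint_pos'].round(1),px(c,M+2.5*a));cv2.imwrite('pics/w3.png',im)"
```

```text
[ 424.6489112  -203.94868419  279.39745054] [-41.4 -46.4 127.7  12.8  71.7 -26. ] [[317.34039388 177.80810806]]
```

View pics/w3.png

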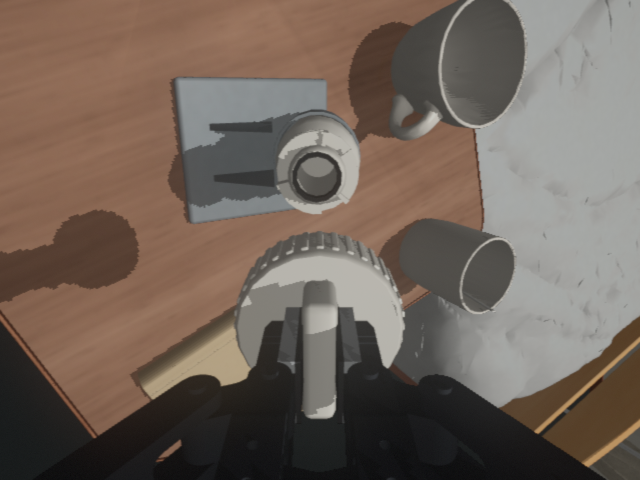

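The wrist view shows the seal ring centred near (317,177), against a prediction of (317.3,177.8). The lid is held straight. I'll enlarge this for the centre and thread angle.

```bash
python3 -c "
import cv2,numpy as np
im=cv2.imread('pics/w3.png')[98:218,258:378]
im=cv2.resize(im,(600,600),interpolation=2)
g=np.clip(im.astype(float)*1.3-60,0,255).astype('uint8')
cv2.imwrite('pics/w3c.png',g)"
```

```text
(no output)
```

View pics/w3c.png

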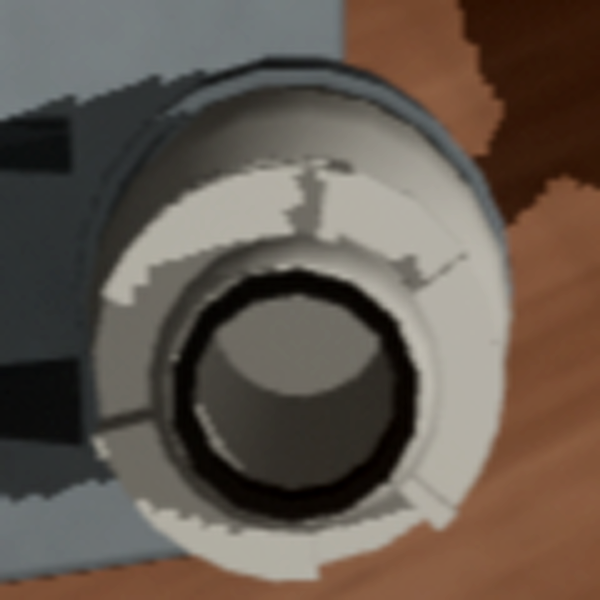

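```bash
python3 -c "
from h import *
import pickle
c=pickle.load(open('w3.pkl','rb'))
p,q=pose();R=tilt();u,a=geom()
f=lambda x,y:np.array([258+(x+.5)/5-.5,98+(y+.5)/5-.5])
def hit(pt,n,X0):
    Rc=np.array(c['R']);o=-Rc.T@c['t'];d=Rc.T@np.array([(pt[0]-c['cx'])/c['fx'],(pt[1]-c['cy'])/c['fy'],1]);return o+d*((X0-o)@n)/(d@n)
S=hit(f(296,395),a,M+2.5*a);print('mouth',S-2.5*a,'tool off',R.inv().apply(S-2.5*a-M).round(2));M2=S-2.5*a
print('thread outer, left/right/bottom dist', [np.linalg.norm(R.inv().apply(hit(f(*w),a,M2-11.3*a)-M2)[:2]).round(1) for w in((95,390),(507,380),(319,578),(205,205))])
for n,ps,dd in (('rib',[(310,225),(310,180)],8),('gapend',[(415,285),(465,255)],11),('rib',[(400,490),(440,520)],8),('gapend',[(317,550),(319,577)],11),('rib',[(155,412),(97,428)],8),('gapend',[(125,300),(160,270)],11)):
  for w in ps:
    v=R.inv().apply(hit(f(*w),a,M2-dd*a)-M2);print(n,'r',np.hypot(*v[:2]).round(1),'cw from tool x',np.degrees(np.arctan2(v[1],v[0])).round(1)%360)
print('actual err', np.degrees((R.inv()*q).as_rotvec()).round(2))
"
```

```text
mouth [ 495.63458794 -185.68458986  167.83239119] tool off [ 0.76 -0.34  0.  ]
thread outer, left/right/bottom dist [np.float64(26.7), np.float64(27.8), np.float64(27.6), np.float64(25.0)]
rib r 20.0 cw from tool x 5.3
rib r 25.5 cw from tool x 4.2
gapend r 19.5 cw from tool x 52.4
gapend r 26.9 cw from tool x 54.4
rib r 19.9 cw from tool x 136.9
rib r 26.6 cw from tool x 134.5
gapend r 23.6 cw from tool x 173.7
gapend r 27.4 cw from tool x 174.0
rib r 19.0 cw from tool x 257.8
rib r 27.0 cw from tool x 256.9
gapend r 24.5 cw from tool x 294.4
gapend r 22.5 cw from tool x 308.4
actual err [ 0.15 -0.11  0.24]
```

The rib-to-gap pattern is visible: gaps run from about 16 to 54 degrees (mod 120) clockwise from tool x, centred near 35. I'll centre over the mouth with a spin of 35.

```bash
cat >> h.py <<'E'
M=np.array([495.63,-185.68,167.9])
def at(H,spin): R=tilt(spin);go(M+geom()[1]*H,R)
def rep():
    p,q=pose();R=tilt();v=R.inv().apply(p-M);s=sense();w=R.inv()*q
    print("H",(-v[2]).round(2),"lat",v[:2].round(2),"rot",np.degrees(w.as_rotvec()).round(2),"F tool0",R.inv().apply(s["ft_force"]).round(1),"F lid axis(out)",(s["ft_force"]@geom()[1]).round(1),"T",R.inv().apply(s["wrist_torque"]).round(2),"j",s["joint_pos"].round(1),"t",s["time"],s["finger_gap"].round(1))
E
python3 -c "
from h import *
at(60,35)"
```

```text
shift mm [37.5 -1.1 68. ] turn deg [-0.1  0.2 34.8] -> [ 0.0937 -0.0028  0.1701 -0.0003  0.0004  0.0965]
```

{"op": "carry_out", "data": {"increments": [0.05, -0.0028, 0, 0, 0, 0.025, -1, 0.0937, -0.0028, 0, 0, 0, 0.05, -1, 0.0937, -0.0028, 0.05, 0, 0, 0.08, -1, 0.0937, -0.0028, 0.1, 0, 0, 0.0965, -1, 0.0937, -0.0028, 0.15, 0, 0, 0.0965, -1, 0.0937, -0.0028, 0.17, 0, 0, 0.0965, -1, 0.0937, -0.0028, 0.17, 0, 0, 0.0965, -1, 0.0937, -0.0028, 0.17, 0, 0, 0.0965, -1, 0.0937, -0.0028, 0.17, 0, 0, 0.0965, -1, 0.0937, -0.0028, 0.17, 0, 0, 0.0965, -1]}}

```text
time: 10.3
tool_pos: [466.9, -177.4, 220.5]
tcp_rot: [154.7, -16.5, 42.5]
ft_force: [0.2, -0.5, -1.5]
finger_gap: 11.4
grip_force: 39.2
```

```bash
python3 -c "
from h import *
rep();at(26,35);at(18,35)
ims=[viewer.snapshot(n)[:,:,::-1] for n in ('side','top')]
a=cv2.resize(ims[0][250:400,270:420],(400,400),interpolation=2);b=cv2.resize(ims[1][215:335,370:490],(400,400),interpolation=2)
cv2.imwrite('pics/p1.png',np.hstack([a,b]))"
```

```text
Traceback (most recent call last):
  File "h.py", line 29, in rep
    print("H",(-v[2]).round(2),"lat",v[:2].round(2),"rot",np.degrees(w.as_rotvec()).round(2),"F tool0",R.inv().apply(s["ft_force"]).round(1),"F lid axis(out)",(s["ft_force"]@geom()[1]).round(1),"T",R.inv().apply(s["wrist_torque"]).round(2),"j",s["joint_pos"].round(1),"t",s["time"],s["finger_gap"].round(1))
                                                                                                                                                                                                                                                                                          ^^^^^^^^^^^^^^^^^^^^^
AttributeError: 'float' object has no attribute 'round'
```

```bash
sed -i 's/s\["finger_gap"\].round(1)/round(s["finger_gap"],1)/' h.py; python3 -c "
from h import *
rep();at(26,35);at(18,35)
ims=[viewer.snapshot(n)[:,:,::-1] for n in ('side','top')]
a=cv2.resize(ims[0][250:400,270:420],(400,400),interpolation=2);b=cv2.resize(ims[1][215:335,370:490],(400,400),interpolation=2)
cv2.imwrite('pics/p1.png',np.hstack([a,b]))"
```

```text
H 60.5 lat [-0.04  0.44] rot [ 0.06 -0.15 34.98] F tool0 [-0.4 -0.4  1.5] F lid axis(out) -1.5 T [0.28 0.03 0.03] j [-32.5 -40.3 130.5   9.1  61.3  16.3] t 10.3 11.4
shift mm [-0.1 -0.4 34.5] turn deg [-0.   0.2  0. ] -> [-0.0003 -0.0009  0.0863 -0.      0.0004  0.0001]
shift mm [-0.1 -0.4 42.5] turn deg [-0.   0.2  0. ] -> [-3.000e-04 -9.000e-04  1.063e-01 -0.000e+00  4.000e-04  1.000e-04]
```

View pics/p1.png

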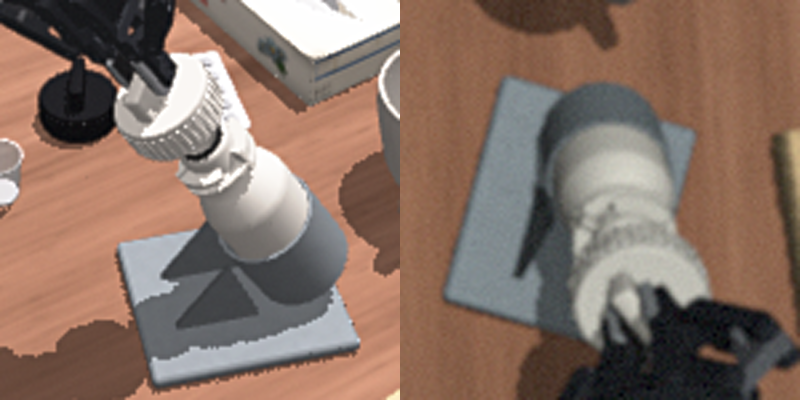

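The side and top views show the lid coaxial with the neck, with its lower edge just clear of the mouth at side-crop (195,150). Descending now.

{"op": "carry_out", "data": {"increments": [0, -0.001, 0.03, 0, 0, 0, -1, 0, -0.001, 0.05, 0, 0, 0, -1, 0, -0.001, 0.06, 0, 0, 0, -1, 0, -0.001, 0.07, 0, 0, 0, -1, 0, -0.001, 0.08, 0, 0, 0, -1, 0, -0.001, 0.087, 0, 0, 0, -1, 0, -0.001, 0.092, 0, 0, 0, -1, 0, -0.001, 0.097, 0, 0, 0, -1, 0, -0.001, 0.1, 0, 0, 0, -1, 0, -0.001, 0.1, 0, 0, 0, -1]}}

```text
time: 11.65
tool_pos: [485.7, -182.5, 184.9]
tcp_rot: [154.8, -16.5, 42.5]
ft_force: [0.6, -0.6, -2.6]
finger_gap: 10.7
grip_force: 39.3
```

```bash
python3 -c "
from h import *
rep()"
```

```text
H 19.96 lat [ 0.24 -0.51] rot [ 0.12 -0.15 34.98] F tool0 [-0.4 -0.7  2.7] F lid axis(out) -2.7 T [0.38 0.01 0.01] j [-31.6 -34.6 130.7   9.1  55.2  16.3] t 11.65 10.7
```

No contact yet at H=20. Lugs on ledges would show at about 18.9, and dropped into the gap at about 10.6. I'll go down in small steps.

{"op": "carry_out", "data": {"increments": [0, 0.0005, 0.002, 0, 0, 0, -1, 0, 0.0005, 0.004, 0, 0, 0, -1, 0, 0.0005, 0.006, 0, 0, 0, -1, 0, 0.0005, 0.008, 0, 0, 0, -1, 0, 0.0005, 0.009, 0, 0, 0, -1, 0, 0.0005, 0.01, 0, 0, 0, -1, 0, 0.0005, 0.01, 0, 0, 0, -1, 0, 0.0005, 0.01, 0, 0, 0, -1, 0, 0.0005, 0.01, 0, 0, 0, -1, 0, 0.0005, 0.01, 0, 0, 0, -1]}}

```text
time: 12.9
tool_pos: [487.7, -183.3, 181.6]
tcp_rot: [154.8, -16.5, 42.5]
ft_force: [-0.9, -0.5, -0.8]
finger_gap: 10.9
grip_force: 39.3
```

```bash
python3 -c "
from h import *
rep()"
```

```text
H 16.02 lat [ 0.09 -0.3 ] rot [ 0.12 -0.15 34.98] F tool0 [-0.7 -1.1  0.3] F lid axis(out) -0.3 T [ 0.36 -0.01  0.01] j [-31.5 -33.9 130.7   9.1  54.6  16.3] t 12.9 10.9
```

{"op": "carry_out", "data": {"increments": [0, 0, 0.002, 0, 0, 0, -1, 0, 0, 0.004, 0, 0, 0, -1, 0, 0, 0.006, 0, 0, 0, -1, 0, 0, 0.008, 0, 0, 0, -1, 0, 0, 0.01, 0, 0, 0, -1, 0, 0, 0.01, 0, 0, 0, -1, 0, 0, 0.01, 0, 0, 0, -1, 0, 0, 0.01, 0, 0, 0, -1, 0, 0, 0.01, 0, 0, 0, -1, 0, 0, 0.01, 0, 0, 0, -1]}}

```text
time: 14.15
tool_pos: [489.6, -183.8, 178.1]
tcp_rot: [154.8, -16.5, 42.5]
ft_force: [0.2, 0.1, -1.2]
finger_gap: 11.4
grip_force: 39.3
```

```bash
python3 -c "
from h import *
rep()"
```

```text
H 12.0 lat [ 0.09 -0.36] rot [ 0.12 -0.15 34.98] F tool0 [ 0.1 -0.4  1.1] F lid axis(out) -1.1 T [ 0.4   0.05 -0.02] j [-31.4 -33.3 130.7   9.2  54.   16.3] t 14.15 11.4
```

H is 12 with no force, so the lugs are in the gaps. I'll feel for the seat.

{"op": "carry_out", "data": {"increments": [0, 0, 0.002, 0, 0, 0, -1, 0, 0, 0.003, 0, 0, 0, -1, 0, 0, 0.004, 0, 0, 0, -1, 0, 0, 0.005, 0, 0, 0, -1, 0, 0, 0.006, 0, 0, 0, -1, 0, 0, 0.007, 0, 0, 0, -1, 0, 0, 0.007, 0, 0, 0, -1, 0, 0, 0.007, 0, 0, 0, -1, 0, 0, 0.007, 0, 0, 0, -1, 0, 0, 0.007, 0, 0, 0, -1]}}

```text
time: 15.4
tool_pos: [490.6, -184.3, 177.4]
tcp_rot: [154.8, -16.5, 42.5]
ft_force: [-25.5, 8.2, 20.5]
finger_gap: 11.5
grip_force: 43.9
```

```bash
python3 -c "
from h import *
rep()"
```

```text
H 10.86 lat [-0.03  0.26] rot [ 0.15 -0.17 34.93] F tool0 [  0.7 -13.  -31.1] F lid axis(out) 31.1 T [ 2.61  0.23 -0.03] j [-31.3 -33.  130.5   9.1  53.8  16.3] t 15.4 11.5
```

Contact is at H about 10.9, matching the expected 10.6. I'll ease off and turn clockwise 60 degrees.

{"op": "carry_out", "data": {"increments": [0, 0, -0.003, 0, 0, 0, -1, 0, 0, -0.003, 0, 0, 0.02, -1, 0, 0, -0.003, 0, 0, 0.04, -1, 0, 0, -0.003, 0, 0, 0.06, -1, 0, 0, -0.003, 0, 0, 0.08, -1, 0, 0, -0.003, 0, 0, 0.1, -1, 0, 0, -0.002, 0, 0, 0.12, -1, 0, 0, -0.001, 0, 0, 0.14, -1, 0, 0, 0, 0, 0, 0.16, -1, 0, 0, 0, 0, 0, 0.167, -1]}}

```text
time: 16.65
tool_pos: [491.9, -185.0, 177.2]
tcp_rot: [-177.1, -29.9, -22.2]
ft_force: [1.8, -2.2, 1.0]
finger_gap: 10.8
grip_force: 39.3
```

```bash
python3 -c "
from h import *
rep()"
```

```text
H 9.91 lat [-0.41  1.37] rot [-0.16 -0.11 95.24] F tool0 [-1.6  2.5  0.3] F lid axis(out) -0.3 T [-0.34 -0.32 -0.09] j [-31.3 -32.9 130.6   9.2  53.5  76.6] t 16.65 10.8
```

{"op": "carry_out", "data": {"increments": [0, 0, 0.001, 0, 0, 0.015, -1, 0, 0, 0.002, 0, 0, 0.03, -1, 0, 0, 0.003, 0, 0, 0.045, -1, 0, 0, 0.004, 0, 0, 0.055, -1, 0, 0, 0.005, 0, 0, 0.065, -1, 0, 0, 0.0055, 0, 0, 0.07, -1, 0, 0, 0.006, 0, 0, 0.075, -1, 0, 0, 0.006, 0, 0, 0.078, -1, 0, 0, 0.006, 0, 0, 0.078, -1, 0, 0, 0.006, 0, 0, 0.078, -1]}}

```text
time: 17.9
tool_pos: [493.1, -187.3, 176.3]
tcp_rot: [-162.7, -25.1, -53.3]
ft_force: [-2.8, -9.4, 4.4]
finger_gap: 10.9
grip_force: 40.5
```

```bash
python3 -c "
from h import *
rep()"
```

```text
H 8.3 lat [-2.24  2.5 ] rot [-4.8000e-01 -7.0000e-02  1.2311e+02] F tool0 [-9.8  2.2 -3.9] F lid axis(out) 3.9 T [-0.15 -2.02 -0.31] j [-31.4 -32.5 130.5   9.   53.1 104.5] t 17.9 10.9
```

{"op": "carry_out", "data": {"increments": [0.0007, 0.001, 0.0005, 0, 0, 0.005, -1, 0.0007, 0.001, 0.001, 0, 0, 0.01, -1, 0.0007, 0.001, 0.0015, 0, 0, 0.015, -1, 0.0007, 0.001, 0.002, 0, 0, 0.02, -1, 0.0007, 0.001, 0.002, 0, 0, 0.025, -1, 0.0007, 0.001, 0.002, 0, 0, 0.03, -1, 0.0007, 0.001, 0.002, 0, 0, 0.033, -1, 0.0007, 0.001, 0.002, 0, 0, 0.033, -1, 0.0007, 0.001, 0.002, 0, 0, 0.033, -1, 0.0007, 0.001, 0.002, 0, 0, 0.033, -1]}}

```text
time: 19.15
tool_pos: [493.2, -188.2, 176.4]
tcp_rot: [-158.1, -21.2, -65.2]
ft_force: [-12.3, -8.0, 12.7]
finger_gap: 10.9
grip_force: 96.9
```

```bash
python3 -c "
from h import *
rep()"
```

```text
H 8.21 lat [-3.08  2.83] rot [-5.8000e-01 -8.0000e-02  1.3476e+02] F tool0 [-11.1  -1.9 -15.7] F lid axis(out) 15.7 T [ 0.74 -2.01 -2.56] j [-31.4 -32.4 130.4   8.9  53.  116.1] t 19.15 10.9
```

Torque rose sharply to 2.6 N m at about 135 degrees, which suggests the rib stop. I'll release, back off along the axis, and look.

{"op": "carry_out", "data": {"increments": [0.0007, 0.001, -0.001, 0, 0, -0.01, -1, 0.0007, 0.001, -0.001, 0, 0, -0.01, 0, 0.0007, 0.001, -0.001, 0, 0, -0.01, 0, 0.0007, 0.001, -0.001, 0, 0, -0.01, 0, 0.0007, 0.001, -0.02, 0, 0, -0.01, 0, 0.0007, 0.001, -0.06, 0, 0, -0.01, 0, 0.0007, 0.001, -0.12, 0, 0, -0.01, 0, 0.0007, 0.001, -0.18, 0, 0, -0.01, 0, 0.0007, 0.001, -0.18, 0, 0, -0.01, 0, 0.0007, 0.001, -0.18, 0, 0, -0.01, 0]}}

```text
time: 20.4
tool_pos: [457.8, -175.5, 234.8]
tcp_rot: [-159.3, -22.0, -61.8]
ft_force: [-0.4, 0.8, -0.8]
finger_gap: 42.7
grip_force: 0.0
```

```bash
python3 -c "
from h import *
import pickle
rep()
c=viewer.get_calibration('wrist');w=viewer.snapshot('wrist')[:,:,::-1];s=viewer.snapshot('side')[:,:,::-1];t=viewer.snapshot('top')[:,:,::-1]
pickle.dump(c,open('w4.pkl','wb'));cv2.imwrite('pics/w4.png',w);cv2.imwrite('pics/s4.png',s)
a=geom()[1];print(px(c,[M+3.3*a,M+26.3*a]))
R=lambda i:cv2.resize(i,(400,300),interpolation=2)
m=np.vstack([np.hstack([R(w[90:330,160:480]),R(s[270:360,290:410])]),np.hstack([R(t[232:322,375:495]),R(t)])])
cv2.imwrite('pics/m4.png',m)"
```

```text
H 77.5 lat [-0.74 -0.5 ] rot [-3.0000e-02 -2.4000e-01  1.3147e+02] F tool0 [ 0.6 -1.   0.4] F lid axis(out) -0.4 T [0.24 0.01 0.  ] j [-33.2 -42.6 130.2   9.2  63.9 112.6] t 20.4 42.7
[[319.80442717 257.62547433]
 [319.94627454 274.37691168]]
```

View pics/m4.png

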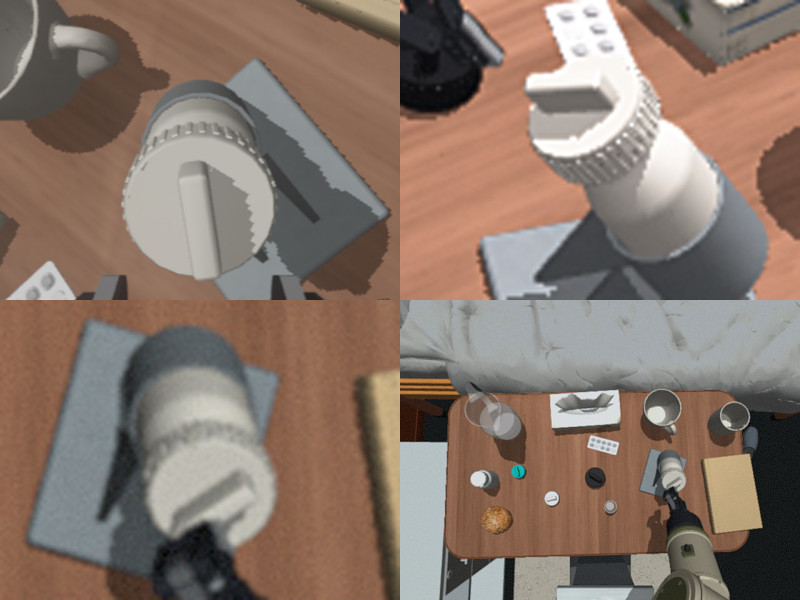

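The lid sits straight on the neck. Its bar reads about 9 degrees anticlockwise of the tool (wrist crop, bar from (190,178) to (207,278)), so the pads slipped a little at the stop. I'll regrip aligned with the bar and confirm the stop.

{"op": "carry_out", "data": {"increments": [0.003, 0, 0.04, 0, 0, -0.015, 0, 0.003, 0, 0.08, 0, 0, -0.024, 0, 0.003, 0, 0.12, 0, 0, -0.024, 0, 0.003, 0, 0.15, 0, 0, -0.024, 0, 0.003, 0, 0.165, 0, 0, -0.024, 0, 0.003, 0, 0.1725, 0, 0, -0.024, 0, 0.003, 0, 0.1725, 0, 0, -0.024, 0, 0.003, 0, 0.1725, 0, 0, -0.024, -1, 0.003, 0, 0.1725, 0, 0, -0.024, -1, 0.003, 0, 0.1725, 0, 0, -0.024, -1], "force": 40}}

```text
time: 21.8
tool_pos: [491.4, -186.3, 176.5]
tcp_rot: [-162.8, -24.8, -52.9]
ft_force: [-2.1, 0.5, 1.4]
finger_gap: 10.9
grip_force: 42.7
```

{"op": "carry_out", "data": {"increments": [0, 0, 0, 0, 0, 0, -1, 0, 0, 0, 0, 0, 0, -1, 0, 0, 0, 0, 0, 0, -1, 0, 0, 0, 0, 0, 0, -1, 0, 0, 0, 0, 0, 0, -1, 0, 0, 0, 0, 0, 0, -1, 0, 0, 0, 0, 0, 0, -1, 0, 0, 0, 0, 0, 0, -1, 0, 0, 0, 0, 0, 0, -1, 0, 0, 0, 0, 0, 0, -1]}}

```text
time: 23.05
tool_pos: [491.4, -186.3, 176.2]
tcp_rot: [-162.8, -24.8, -52.9]
ft_force: [-0.6, -2.1, 5.2]
finger_gap: 10.9
grip_force: 43.0
```

```bash
python3 -c "
from h import *
rep()"
```

```text
H 9.15 lat [-1.78  0.81] rot [-5.0000e-02 -2.0000e-01  1.2282e+02] F tool0 [-2.2  2.6 -4.5] F lid axis(out) 4.5 T [-0.12 -0.31  0.01] j [-31.6 -32.6 130.5   9.3  53.5 103.8] t 23.05 10.9
```

Now turn 8 degrees clockwise, gently, and watch the torque.

{"op": "carry_out", "data": {"increments": [0, 0, 0.001, 0, 0, 0.003, -1, 0, 0, 0.001, 0, 0, 0.006, -1, 0, 0, 0.001, 0, 0, 0.009, -1, 0, 0, 0.001, 0, 0, 0.012, -1, 0, 0, 0.001, 0, 0, 0.015, -1, 0, 0, 0.001, 0, 0, 0.018, -1, 0, 0, 0.001, 0, 0, 0.02, -1, 0, 0, 0.001, 0, 0, 0.022, -1, 0, 0, 0.001, 0, 0, 0.022, -1, 0, 0, 0.001, 0, 0, 0.022, -1]}}

```text
time: 24.3
tool_pos: [491.3, -186.7, 176.0]
tcp_rot: [-159.6, -22.3, -60.9]
ft_force: [-4.1, -2.9, 7.0]
finger_gap: 11.3
grip_force: 66.0
```

```bash
python3 -c "
from h import *
rep()"
```

```text
H 8.91 lat [-2.21  0.73] rot [-1.3000e-01 -2.6000e-01  1.3059e+02] F tool0 [-4.   0.8 -7.6] F lid axis(out) 7.6 T [ 0.12 -0.69 -1.54] j [-31.6 -32.6 130.5   9.2  53.5 111.7] t 24.3 11.3
```

{"op": "carry_out", "data": {"increments": [0, 0, 0.0005, 0, 0, 0.004, -1, 0, 0, 0.001, 0, 0, 0.008, -1, 0, 0, 0.001, 0, 0, 0.012, -1, 0, 0, 0.001, 0, 0, 0.015, -1, 0, 0, 0.001, 0, 0, 0.018, -1, 0, 0, 0.001, 0, 0, 0.018, -1, 0, 0, 0.001, 0, 0, 0.018, -1, 0, 0, 0.001, 0, 0, 0.018, -1, 0, 0, 0.001, 0, 0, 0.018, -1, 0, 0, 0.001, 0, 0, 0.018, -1]}}

```text
time: 25.55
tool_pos: [491.4, -186.8, 176.0]
tcp_rot: [-157.4, -20.0, -67.2]
ft_force: [-10.8, -1.4, 11.3]
finger_gap: 11.0
grip_force: 112.1
```

```bash
python3 -c "
from h import *
rep()"
```

```text
H 8.92 lat [-2.28  0.8 ] rot [ -0.18  -0.3  136.91] F tool0 [ -4.4  -3.  -14.7] F lid axis(out) 14.7 T [ 0.72 -0.71 -2.97] j [-31.5 -32.6 130.4   9.2  53.5 118. ] t 25.55 11.0
```

Torque reached 3 N m with no further movement, so this is a firm stop. I'll unwind the elastic twist, open and retreat.

{"op": "carry_out", "data": {"increments": [0, 0, -0.001, 0, 0, -0.018, -1, 0, 0, -0.0015, 0, 0, -0.036, -1, 0, 0, -0.0015, 0, 0, -0.036, -1, 0, 0, -0.0015, 0, 0, -0.036, 0, 0, 0, -0.0015, 0, 0, -0.036, 0, 0, 0, -0.0015, 0, 0, -0.036, 0, 0, 0, -0.02, 0, 0, -0.036, 0, 0, 0, -0.08, 0, 0, -0.036, 0, 0, 0, -0.16, 0, 0, -0.036, 0, 0, 0, -0.18, 0, 0, -0.036, 0]}}

```text
time: 26.8
tool_pos: [457.7, -176.6, 240.7]
tcp_rot: [-162.1, -24.6, -54.4]
ft_force: [0.8, -0.3, 0.5]
finger_gap: 42.6
grip_force: 0.0
```

{"op": "carry_out", "data": {"increments": [0, 0, 0, 0, 0, 0, 0, 0, 0, 0, 0, 0, 0, 0, 0, 0, 0, 0, 0, 0, 0, 0, 0, 0, 0, 0, 0, 0, 0, 0, 0, 0, 0, 0, 0, 0, 0, 0, 0, 0, 0, 0, 0, 0, 0, 0, 0, 0, 0, 0, 0, 0, 0, 0, 0, 0, 0, 0, 0, 0, 0, 0, 0, 0, 0, 0, 0, 0, 0, 0]}}

```text
time: 28.05
tool_pos: [457.3, -176.2, 237.8]
tcp_rot: [-162.2, -24.3, -54.4]
ft_force: [0.6, 0.5, -0.2]
finger_gap: 42.8
grip_force: 0.0
```

```bash
python3 -c "
from h import *
rep()
c=viewer.get_calibration('wrist');w=viewer.snapshot('wrist')[:,:,::-1];s=viewer.snapshot('side')[:,:,::-1]
a=geom()[1];R=tilt(124)
# expected home outline: top-disc rim (r34.5, 3.3 over mouth), lower rim, bar top, drawn on both views
A=R.apply([[34.5*np.cos(t),34.5*np.sin(t),0] for t in np.linspace(0,2*np.pi,90)])
def dr(cc,im,k,x,y,n):
    o=cv2.resize(im[y:y+n,x:x+n],(k*n,k*n),interpolation=2)
    for h,col in((3.3,(0,0,255)),(-23.7,(0,255,0))):
        cv2.polylines(o,[(((px(cc,M+A+h*a)-[x,y]+.5)*k)).astype(int)],True,col,1)
    B=R.apply([[23,6,0],[23,-6,0],[-23,-6,0],[-23,6,0]]);cv2.polylines(o,[((px(cc,M+B+26.3*a)-[x,y]+.5)*k).astype(int)],True,(255,0,0),1)
    return cv2.resize(o,(400,400))
cv2.imwrite('pics/m5.png',np.hstack([dr(c,w,4,240,180,160),dr(C['side'],s,8,300,270,80)]))"
```

```text
H 80.24 lat [-1.55  0.74] rot [-3.0000e-02 -2.2000e-01  1.2426e+02] F tool0 [0.7 0.3 0.4] F lid axis(out) -0.4 T [ 0.23 -0.03  0.06] j [-33.3 -42.8 130.    9.2  64.3 105.3] t 28.05 42.8
```

View pics/m5.png

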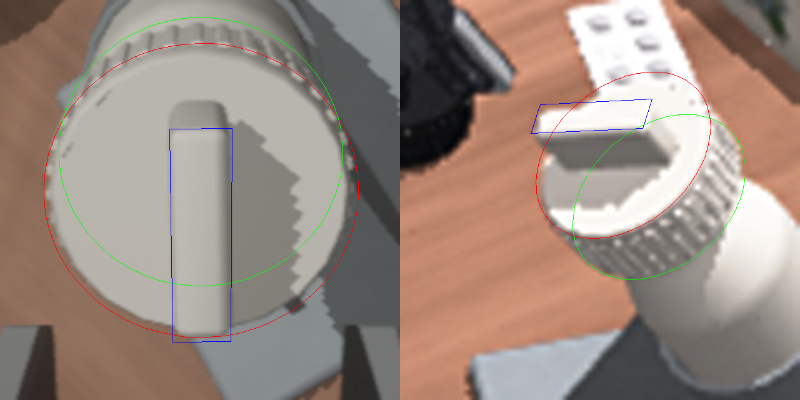

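The overlay of the expected home outline (red top rim, green lower edge, blue bar) matches the lid in both views. The bar sits at about 124 degrees, the rib stop, and the gripper is clear of the lid.

```bash
python3 -c "
from bench import order
print(order.hand_in())"
```

```text
the job is handed in; nothing more can be done
None
```

The larger white lid is screwed clockwise onto the leaning bottle to a firm stop at the ribs and let go, with the mug, dose cup and blister pack not touched; I handed the job in at about 28 s, and no verdict was returned.

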